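# Bring a warmed clay angel out of its warming pot, ready to be waxed

### The job

The clay angel has been warmed for waxing: lift the white pot off the tea-light warmer by its wood-gripped bail, set it down gently and upright, wholly on the cork mat, let go, and fold the bail down to either side. Then, without touching the warm angel, lift the wire basket with the angel standing in it out of the pot by its arched handle, and finish while holding it still and level in the air over the pot, its floor at least 4 cm above the rim, for the painter to brush on the wax. Keep the pot and the angel from tipping and leave the other things on the desk where they are.

Things in the scene. Friction and masses are not known exactly. Their poses are not given: they have to be found in the camera images.
- warmer: tea-light warmer, fixed: a dark wire stand 165 mm across with a candle cup inside. Origin at the centre of its foot on the desk. The pot rests on it 60 mm above the desk, between three upturned lugs that rise to 76 mm above the desk and leave about 4 mm play round the pot: lift the pot straight up by 25 mm or more before it goes sideways
- cork_mat: round cork mat, fixed, 200 mm across, 8 mm thick; origin at the centre of its underside, on the desk, left or right of the warmer. (Beware, never moved: a solid lamp bulb hangs over the desk's front left edge at x 240 to 300, y 260 to 330, heights 570 to 690 mm, another at x -10, y 330, above 770 mm; swinging in from the left, keep elbow and forearm clear, e.g. over the first)
- pot: round white enamel pot with a blue rim, open above, 138 mm outside and 132 mm inside diameter, 72 mm high, about 0.35 kg (0.6 kg with bail, basket and angel). Origin at the centre of its underside, z up. A bail handle is pivoted on its outside at y = +76 and -76 mm, 66 mm above the underside (pivot axis = the pot's y axis). The wire basket with the angel stands in it
- bail (a joint): angle of the pot's bail handle about the pot's y axis (rad): 0 = upright over the pot, positive leans to the pot's +x side, negative to -x; stops at +1.5 and -1.5, where it sticks out level beside the pot. A light friction hinge: it stays where it is left within about 0.3 rad of upright; pushed farther it drops to the stop. It can be pushed upright or over with a light touch (under 0.5 N)
- bail_grip (a point): centre of the bail's round wooden grip, 15 mm in diameter and 70 mm long, parallel to the pot's y axis, 140 mm from the pivot axis (206 mm above the pot's underside with the bail upright). Axes as the bail's: y along the grip, z away from the pivot
- basket: round wire basket, 124 mm across, wire walls 38 mm high, about 0.15 kg, standing loosely (about 4 mm play all round) on the pot's floor, which is 4 mm above the pot's underside. Origin at the centre of the underside of its floor, z up; the floor is 4 mm thick. An arched wire handle in its y-z plane stands over the angel, its legs at y = +60 and -60 mm
- basket_grip (a point): centre of the wooden grip on top of the basket's arched handle: 14 mm thick (x), 56 mm long (along the basket's y axis), 16 mm high, its centre 150 mm above the basket's underside and on the basket's axis
- clay_angel: small unpainted clay angel, 64 x 112 mm (wings along its y axis) and 103 mm tall, about 0.11 kg; origin at the centre of its foot. Stands loose and upright on the basket's floor within a low wire ring, under the arched handle: its head ends 35 mm below the middle of the wooden grip
- wax_tub: bystander: white lidded tub of wax, 116 mm across, 82 mm high; origin at the centre of its underside
- orange_jar: bystander: orange paint jar with white lid, 50 mm across, 67 mm high; origin at the centre of its underside
- blue_jar: bystander: blue paint jar with pale lid, 45 mm across, 59 mm high; origin at the centre of its underside
Not all that is in view belongs to the job. What is shaped like the basket but orange is not meant.

How it is judged (in metres and radians):
On the way, in this order (a step that is already met when the one before it is completed fails the run):
1. the pot, with basket and angel in it, hangs clear of the warmer (height (world z) of pot above 0.078 m and contact force between pot and warmer below 0.05 N and z of basket in the frame of pot below 0.02 m and horizontal distance between clay_angel and basket below 0.015 m and z of clay_angel in the frame of basket below 0.012 m and angle between clay_angel's own z axis and vertical below 0.2 rad), for 0.2 s.
2. the pot stands upright on the cork mat with basket and angel in it, and is let go (horizontal distance between pot and cork_mat below 0.031 m and height (world z) of pot below 0.012 m and angle between pot's own z axis and vertical below 0.06 rad and horizontal distance between clay_angel and basket below 0.015 m and z of clay_angel in the frame of basket below 0.012 m and angle between clay_angel's own z axis and vertical below 0.2 rad and z of basket in the frame of pot below 0.02 m and contact force between the fingers and pot below 0.05 N), for 0.2 s.
3. the bail is folded down to one side while the basket is still in the pot ((value of joint bail above 1.1 rad or value of joint bail below -1.1 rad) and z of basket in the frame of pot below 0.02 m and horizontal distance between pot and cork_mat below 0.031 m and height (world z) of pot below 0.012 m and angle between pot's own z axis and vertical below 0.06 rad), for 0.1 s.
At the end, for the whole second after the job is handed in: Ends holding: pot let go, upright on the mat (axes within 31 mm), bail folded over 1.1 rad; fingers hold the basket, underside over 110 mm above the desk, within 40 mm of the pot's axis, tilt under 0.12 rad, at rest, clear of the pot; angel upright in it, within 15 mm of centre (horizontal distance between pot and cork_mat below 0.031 m and height (world z) of pot below 0.012 m and angle between pot's own z axis and vertical below 0.06 rad and (value of joint bail above 1.1 rad or value of joint bail below -1.1 rad) and horizontal distance between clay_angel and basket below 0.015 m and z of clay_angel in the frame of basket below 0.012 m and angle between clay_angel's own z axis and vertical below 0.2 rad and height (world z) of basket above 0.11 m and horizontal distance between basket and pot below 0.04 m and angle between basket's own z axis and vertical below 0.12 rad and linear speed of basket below 0.03 m/s and angular speed of basket below 0.2 rad/s and contact force between the fingers and basket above 1 N and contact force between each of basket, the fingers and pot below 0.05 N); the arm keeps its last pose, push and grip.
It fails at once if the pot is tipped by more than 0.4 rad (angle between pot's own z axis and vertical above 0.4 rad).
It fails at once if the angel is tipped by more than 0.5 rad (angle between clay_angel's own z axis and vertical above 0.5 rad).
It fails at once if the fingers touch the warm angel (contact force between the fingers and clay_angel above 0.3 N).
It fails at once if the pot comes down hard on the mat or desk (faster than 0.4 m/s within 20 mm of it) (height (world z) of pot below 0.028 m and linear speed of pot above 0.4 m/s).
It fails at once if one of the other things is shifted by more than 30 mm or tipped over (distance of any of wax_tub, orange_jar, blue_jar from where it was at the start of the episode above 0.03 m or angle between any of wax_tub, orange_jar, blue_jar's own z axis and vertical above 0.4 rad).
It also fails if it takes over 69 s, if anything falls off the work surface, if the arm or the gripper's body presses on something with over 40 N, if the wrist force passes 120 N, or if a joint passes its speed limit or range.

### The arm

A 7-joint arm with a two-finger parallel gripper is mounted at the origin on a cart in front of the work surface, level with it; the furniture and walls round the work are solid. World frame = base frame: x ahead of the robot, y to its left, z up, the work surface at z = 0. Lengths are in mm, angles in rad, forces in N, time in s.
With the tool pointing down it reaches from about 400 to 875 mm from the base axis. Payload 4.4 kg.
Tool frame: the origin (TCP) lies between the finger pads; the fingertips stand 22 mm ahead of it and the grasp point (between the pads) lies 3 mm ahead of it; z points along the fingers, y is the line along which they close (so a half turn about z gives the same grasp; the last joint's range is limited). The gripper opens to 85 mm and grips with 20 to 120 N. Pads are 22 mm wide; open, the fingers measure 114 mm over their backs; the gripper's body (76 mm by 85 mm) begins 54 mm behind the grasp point. The pads swing forward as they close: fully open they stand 13 mm farther back than shut.
Start: joints at [-1.373, 0.628, 0.038, 1.517, -0.027, 0.996, -0.02], TCP at [169.464, 627.534, 253.313] pointing down, gripper open.
Joint ranges: [-3.06, 3.06], [-0.37, 2.12], [-1.25, 1.32], [0.18, 2.47], [-1.1, 4.24], [0.23, 1.98], [-2.94, 2.94]. Speed limits (rad/s): [2.57, 2.57, 3.14, 3.14, 3.14, 3.14, 3.14].

### API

Orientations are given as [roll, pitch, yaw] about the fixed x, y, z axes, in that order (R = Rz(yaw) Ry(pitch) Rx(roll)).
In Python, from cell import ctrl gives the robot as it stands.
- The arm moves only by the tool step_arm, never from a script. Its argument "plan" is a list of rows, each an object of numbers: "dx", "dy", "dz": the shift along the tool's x, y, z scaled (see below); "ax", "ay", "az": the turn, a rotation vector about the tool's x, y, z scaled (see below); "gripper": the opening, from 0 (shut) to 1 (fully open). A call has 1 to 20 rows; each row shifts and turns the commanded pose from where the row before left it, along the tool's axes as they then stand; what a row does not reach is not made up. The controller multiplies each number of a shift by 0.3 m and each number of a turn by 90 degrees. A row lasts 1/8 s, in which the tool goes at most 62.5 mm and 10.7 degrees, less where a joint would pass 70% of its speed; a pose out of reach is approached as far as the arm can. A call with a number of a shift or a turn outside -1 to 1 is refused whole. A call with a gripper value outside its range is refused whole. The fingers move at their own pace and stop on an object; the grip force is fixed at half the most. Time passes only in rows, so rows that do not move let the fingers close. It gives the time, the measured TCP pose, the force, the opening and the grip force at its end, in the units of the state.
- ctrl.read_state(): the state, without advancing time (a new reading comes with each control period).
- ctrl.get_image(name): name is "scene" or "top" or "wrist"; returns a dict with "color" (420x560x3 uint8, red, green, blue), "range_z" (420x560 float32, mm along the optical axis (not along the pixel's ray), 0 where there is no reading), "fx", "fy", "cx", "cy" (pixels), "T" (4x4, takes a point from camera to world coordinates); the wrist camera has in their place "T_tool_cam" (4x4, takes a point from camera to tool coordinates, whose origin is the TCP and whose axes are the flange's). Camera axes: x right, y down, z forward; pixel columns grow to the right and rows downward; lengths in mm; the calibration is good to about 2 mm. The wrist camera is an equidistant fisheye: a pixel r from the principal point sees the ray r / f radians off the axis. A picture is of the moment at which its call begins: read the wrist's pose just before it.
- ctrl.finish_job(): hands the job in; it is judged then, once.
The state is a dict: "clock": time; "qpos": joint angles; "qd": joint speeds; "tau": joint torques, N m; "eef_pos": TCP position; "tool_rot": TCP orientation; "force": force on the tool from outside, world axes, zero at the start; "torque": the same for the moment, N m; "width": finger opening in mm; "gripper_force": force on a finger pad.
Only numpy, scipy, OpenCV 4.12 (cv2) and the standard library are available. Lean on these libraries where they do the work, as an engineer would, in place of code of your own. Each camera call takes 0.05 s, during which the arm holds its last target. There are 200 camera calls.

## Working session

There is one attempt and no reset: what is moved stays moved. The work goes in short steps, Python scripts to look and compute and a tool call to move; the robot and the scene stay as the last step left them, time stands still between calls to the robot, and variables do not carry over. Pictures are saved under pics/ and viewed, at most 12 in all, crops included, and the job is handed in when it is done.

Besides the shell and the picture viewer there is one more tool, called by a JSON object that holds its "name" and its "arguments". step_arm: Moves the arm, as the interface text tells. Shifts and turns lie within -1 to 1; 1 stands for 0.3 m of shift or 90 degrees of turn. Its arguments: {"type":"object","properties":{"plan":{"type":"array"}},"required":["plan"]}

```bash
mkdir -p pics
cat > h.py <<'E'
import numpy as np,cv2
from cell import ctrl
from scipy.spatial.transform import Rotation as R
def grab(n,f):
    im=ctrl.get_image(n); cv2.imwrite('pics/'+f+'.png',im['color'][...,::-1]); np.savez('pics/'+f+'.npz',**{k:np.asarray(v) for k,v in im.items()}); return im
def cloud(im):
    z=im['range_z'];v,u=np.mgrid[:z.shape[0],:z.shape[1]]
    P=np.stack([(u-im['cx'])/im['fx']*z,(v-im['cy'])/im['fy']*z,z],-1)
    W=P@im['T'][:3,:3].T+im['T'][:3,3]; W[z==0]=np.nan
    return W
E
python3 - <<'E'
from h import *
s=ctrl.read_state();print({k:np.round(v,3) for k,v in s.items()})
for n in('scene','top'):grab(n,n+'0')
E
```

```text
{'clock': np.float64(0.0), 'qpos': array([-1.373,  0.629,  0.038,  1.518, -0.027,  0.996, -0.02 ]), 'qd': array([ 0.001,  0.003,  0.002,  0.002, -0.001, -0.001,  0.   ]), 'tau': array([ 1.0000e-03, -5.6341e+01,  1.2260e+00, -1.9344e+01,  1.1000e-02,
        1.1000e-02,  0.0000e+00]), 'eef_pos': array([169.265, 626.951, 252.395]), 'tool_rot': array([-3.14 ,  0.   ,  2.878]), 'force': array([-0.82 , -0.099, -0.367]), 'torque': array([0.04 , 0.076, 0.011]), 'gripper_force': np.float64(0.0), 'width': np.float64(85.542)}
```

View pics/scene0.png

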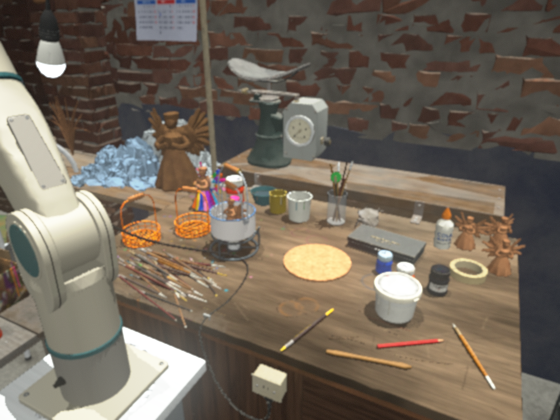

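View pics/top0.png

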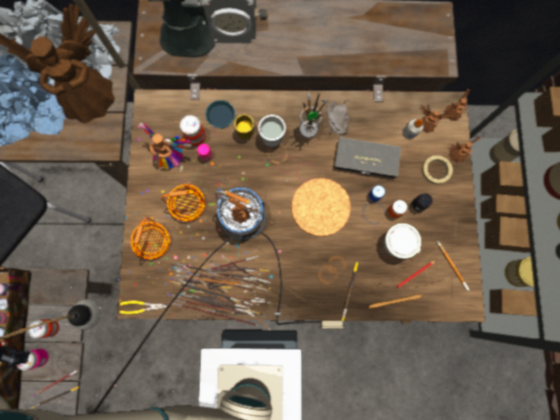

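Scene: the pot sits on the warmer at top-view pixel (240,213), the mat is at (321,207), and the orange decoy baskets are at the left. I'll measure and enlarge.

Run:
```python
from h import *
a=dict(np.load('pics/top0.npz'));W=cloud(a)
for u,v in((321,207),(240,213),(403,240),(378,193),(399,208),(250,390),(250,300),(185,203)):print(u,v,np.round(W[v,u]))
print(np.round(a['T'],3).tolist())
c=a['color'][...,::-1]
hsv=cv2.cvtColor(c,cv2.COLOR_BGR2HSV)
m=(abs(hsv[...,0].astype(int)-14)<8)&(hsv[...,1]>90)&(hsv[...,2]>170)&(W[...,2]<20)&(W[...,2]>2)
m[:,:285]=0;m[:,355:]=0;m[:170]=0;m[245:]=0
print('mat',m.sum(),np.nanmedian(W[m],0),np.nanmin(W[m],0),np.nanmax(W[m],0))
# region around pot: heights
for f,(u0,v0,w,h) in(('top0',(195,165,95,95)),('scene0',(180,165,100,95))):
    c=cv2.imread(f'pics/{f}.png')[v0:v0+h,u0:u0+w];cv2.imwrite(f'pics/{f}c.png',cv2.resize(c,None,fx=6,fy=6,interpolation=cv2.INTER_CUBIC))
a1=cv2.imread('pics/top0c.png');b=cv2.imread('pics/scene0c.png')
b=cv2.resize(b,(a1.shape[1],a1.shape[0]));o=np.hstack([a1,b]);cv2.imwrite('pics/c0.png',cv2.resize(o,(800,400)))
D=np.load('pics/scene0.npz');V=cloud(D)
for n,X in(('top',W),('scene',V)):
    p=X.reshape(-1,3);c0=W[213,240]
    q=p[(np.hypot(p[:,0]-c0[0],p[:,1]-c0[1])<130)]
    for z0 in(40,60,80,100,115,125,135,150,170,190,210,230,250,270):
        r=q[(q[:,2]>z0)&(q[:,2]<z0+15)]
        if len(r):print(n,z0,len(r),np.round(r.mean(0)),np.round(r.min(0)),np.round(r.max(0)))
```

```text
321 207 [ 616. -229.   10.]
240 213 [567.  34. 138.]
403 240 [ 495. -482.   81.]
378 193 [ 654. -414.   56.]
399 208 [ 603. -479.   62.]
250 390 [ 64. -11. 209.]
250 300 [304.   5.  18.]
185 203 [629. 236.  -3.]
[[0.007, -0.979, 0.203, 294.956], [-1.0, -0.007, 0.001, -80.823], [0.001, -0.203, -0.979, 1489.246], [0.0, 0.0, 0.0, 1.0]]
mat 2506 [ 619.43541638 -228.05548815    7.69777254] [ 519.30695356 -331.85022595    2.01365404] [ 719.8608419  -107.07017311   19.20870933]
top 40 21 [544.  11.  51.] [469. -34.  41.] [621. 115.  55.]
top 60 471 [576.  41.  66.] [499. -34.  60.] [642. 102.  75.]
top 80 154 [577.  40.  87.] [512. -26.  80.] [647. 103.  95.]
top 100 182 [582.  40. 105.] [511. -23. 100.] [647. 104. 115.]
top 115 118 [588.  41. 124.] [512. -30. 115.] [648. 108. 130.]
top 125 276 [578.  39. 133.] [511. -34. 125.] [649. 108. 140.]
top 135 116 [576.  35. 139.] [510. -34. 135.] [647. 107. 148.]
top 150 25 [576.  25. 158.] [549. -35. 151.] [613. 107. 165.]
top 170 11 [570.  17. 177.] [550. -36. 171.] [611. 108. 185.]
top 190 16 [571.  19. 200.] [551. -36. 194.] [610. 105. 205.]
t
[... 446 characters left out ...]
00 328 [558.  27. 108.] [508. -34. 100.] [652. 105. 115.]
scene 115 386 [568.  30. 123.] [508. -36. 115.] [651. 104. 130.]
scene 125 398 [570.  32. 132.] [508. -36. 125.] [650. 109. 140.]
scene 135 184 [572.  26. 141.] [508. -38. 135.] [650. 107. 150.]
scene 150 75 [579.  31. 158.] [549. -38. 150.] [618. 107. 165.]
scene 170 45 [581.  35. 176.] [548. -38. 170.] [616. 106. 184.]
scene 190 32 [577.  25. 198.] [551. -38. 191.] [616. 106. 205.]
scene 210 95 [575.  32. 218.] [554. -33. 211.] [612. 104. 225.]
scene 230 18 [578.  21. 238.] [551. -32. 231.] [614. 100. 244.]
scene 250 35 [578.  21. 260.] [560. -21. 250.] [608.  88. 265.]
scene 270 51 [583.  32. 273.] [566.   0. 270.] [600.  68. 276.]
```

View pics/c0.png

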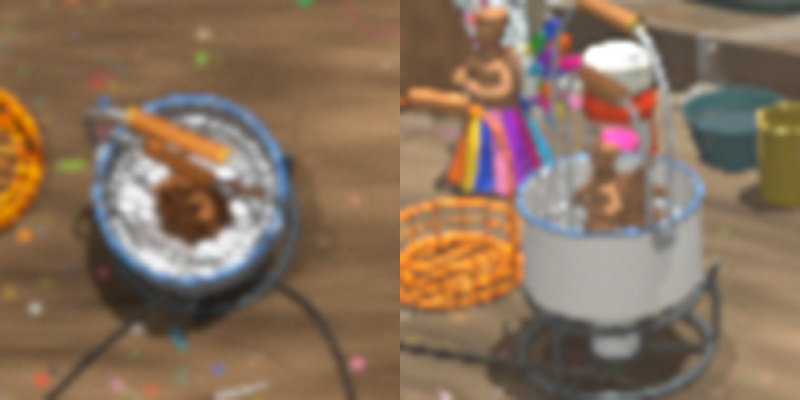

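Crop: pot, with the bail nearly upright. Its grip runs from upper-left to lower-right in the top view (orange-brown, above the darker basket grip). I'll fit both grips.

Run:
```python
from h import *
for n in('top0','scene0'):
    W=cloud(dict(np.load(f'pics/{n}.npz')));p=W.reshape(-1,3)
    near=np.hypot(p[:,0]-580,p[:,1]-35)<130
    for nm,lo,hi,rr in(('bail',266,285,60),('bask',211,228,42)):
        q=p[near&(p[:,2]>lo)&(p[:,2]<hi)&(np.hypot(p[:,0]-580,p[:,1]-35)<rr)]
        c=np.median(q,0);d=np.linalg.svd((q-q.mean(0))[:,:2],full_matrices=False)[2][0];t=(q-q.mean(0))[:,:2]@d
        print(n,nm,len(q),q.mean(0).round(1),d.round(3),np.degrees(np.arctan2(d[1],d[0])).round(1),t.min().round(),t.max().round(), 'mid',(q.mean(0)[:2]+d*(t.min()+t.max())/2).round(1))
    # rim circle fit
    q=p[near&(p[:,2]>120)&(p[:,2]<140)];r=np.hypot(q[:,0]-579,q[:,1]-35);q=q[(r>60)&(r<73)]
    A=np.c_[2*q[:,:2],np.ones(len(q))];s=np.linalg.lstsq(A,(q[:,:2]**2).sum(1),rcond=None)[0];print('rim',s[:2],np.sqrt(s[2]+s[:2]@s[:2]))
```

```text
top0 bail 123 [586.1  34.8 271.2] [-0.389 -0.921] -112.9 -38.0 42.0 mid [585.2  32.7]
top0 bask 105 [578.5  36.9 219.9] [-0.457 -0.889] -117.2 -40.0 42.0 mid [578.1  36.2]
rim [579.71149179  37.0309324 ] 67.74209666962147
scene0 bail 75 [581.   29.1 271.5] [-0.363 -0.932] -111.3 -42.0 36.0 mid [582.1  32. ]
scene0 bask 79 [573.8  32.4 218.7] [-0.446 -0.895] -116.5 -46.0 35.0 mid [576.3  37.3]
rim [579.03691805  35.08406923] 67.52472635214605
```

{"name": "step_arm", "arguments": {"plan": [{"dx":-0.13,"dz":-0.1,"gripper":1},{"dx":-0.13,"dz":-0.1,"gripper":1},{"gripper":1},{"gripper":1}]}}

```text
invalid input
```

Run:
```python
from h import *
s=ctrl.read_state();print({k:np.round(v,3) for k,v in s.items() if k in('clock','qpos','eef_pos','tool_rot','force')})
```

```text
{'clock': np.float64(0.1), 'qpos': array([-1.373,  0.629,  0.038,  1.518, -0.027,  0.996, -0.02 ]), 'eef_pos': array([169.358, 626.995, 252.49 ]), 'tool_rot': array([-3.14 ,  0.   ,  2.878]), 'force': array([ 0.207, -0.219, -0.121])}
```

{"name": "step_arm", "arguments": {"plan": [{"dx":-0.13,"dy":0,"dz":-0.1,"ax":0,"ay":0,"az":0,"gripper":1},{"dx":-0.13,"dy":0,"dz":-0.1,"ax":0,"ay":0,"az":0,"gripper":1},{"dx":0,"dy":0,"dz":0,"ax":0,"ay":0,"az":0,"gripper":1},{"dx":0,"dy":0,"dz":0,"ax":0,"ay":0,"az":0,"gripper":1}]}}

```text
clock: 0.6
eef_pos: [243.9, 607.0, 312.6]
tool_rot: [-3.14, -0.001, 2.878]
force: [-0.2, 0.1, -0.2]
width: 85.5
gripper_force: 0.0
```

Run:
```python
from h import *
s=ctrl.read_state();print({k:np.round(v,4) for k,v in s.items() if k in('clock','qpos','eef_pos','tool_rot','force')})
```

```text
{'clock': np.float64(0.6), 'qpos': array([-1.2554,  0.5839,  0.0421,  1.4268, -0.0269,  1.1328,  0.0984]), 'eef_pos': array([243.8978, 606.9733, 312.5983]), 'tool_rot': array([-3.1403e+00, -1.3000e-03,  2.8780e+00]), 'force': array([-0.2074,  0.14  , -0.2237])}
```

Run:
```python
from h import *
im=grab('top','top1');W=cloud(im);p=W.reshape(-1,3);p=p[p[:,2]>380]
az=np.arctan2(607,244);e=np.array([np.cos(az),np.sin(az)]);n=np.array([-e[1],e[0]])
r=p[:,:2]@e;t=p[:,:2]@n
for a in range(-150,800,50):
    m=(r>a)&(r<a+50)&(abs(t)<160)
    if m.sum()>5:print(a,m.sum(),'z',np.percentile(p[m,2],[5,50,98]).round(),'t',np.percentile(t[m],[2,98]).round())
```

```text
-50 158 z [382. 393. 401.] t [-62. -41.]
0 368 z [383. 398. 478.] t [-61. -38.]
50 403 z [400. 494. 548.] t [-48. -38.]
100 609 z [463. 557. 608.] t [-49. -35.]
150 723 z [563. 627. 682.] t [-50. -33.]
200 903 z [648. 706. 786.] t [-45. -31.]
250 1220 z [722. 792. 850.] t [-43. -35.]
300 1368 z [451. 799. 853.] t [-154.    6.]
350 1005 z [583. 743. 826.] t [-159.  -32.]
400 25 z [585. 736. 746.] t [-157.  -42.]
550 105 z [383. 402. 410.] t [-21.   3.]
600 81 z [382. 401. 409.] t [-21.   3.]
```

View pics/top1.png

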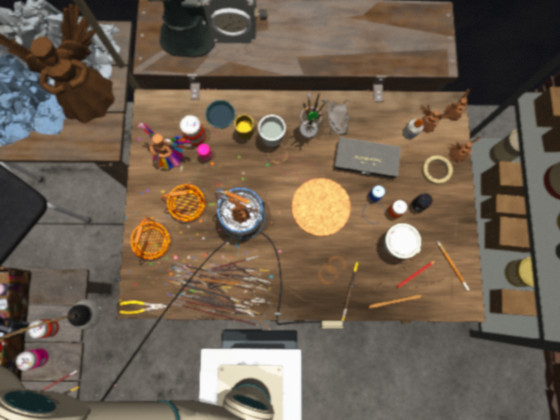

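The elbow is at about r 310, height 790, which fits L1≈560, L2≈385 and shoulder at 300. I'll lift so the forearm passes over bulb 1 (TCP z≈520, r≈620), then swing along an arc.

{"name": "step_arm", "arguments": {"plan": [{"dx":0,"dy":-0.02,"dz":-0.14,"ax":0,"ay":0,"az":0,"gripper":1},{"dx":0,"dy":-0.02,"dz":-0.14,"ax":0,"ay":0,"az":0,"gripper":1},{"dx":0,"dy":-0.02,"dz":-0.14,"ax":0,"ay":0,"az":0,"gripper":1},{"dx":0,"dy":-0.02,"dz":-0.14,"ax":0,"ay":0,"az":0,"gripper":1},{"dx":0,"dy":-0.02,"dz":-0.14,"ax":0,"ay":0,"az":0,"gripper":1},{"dx":0,"dy":0,"dz":0,"ax":0,"ay":0,"az":0,"gripper":1},{"dx":0,"dy":0,"dz":0,"ax":0,"ay":0,"az":0,"gripper":1}]}}

```text
clock: 1.52
eef_pos: [235.6, 578.4, 521.7]
tool_rot: [-3.139, -0.001, 2.88]
force: [-0.4, -0.3, -1.1]
width: 85.4
gripper_force: 0.0
```

Run:
```python
from h import *
s=ctrl.read_state();print({k:np.round(v,4) for k,v in s.items() if k in('clock','qpos','eef_pos','tool_rot','force')})
p=s['eef_pos'];a0=np.arctan2(p[1],p[0]);r0=np.hypot(*p[:2]);a1=np.arctan2(33,583.5);r1=584.5;N=18
ps=[(r*np.cos(a),r*np.sin(a)) for r,a in zip(np.linspace(r0,r1,N+1),np.linspace(a0,a1,N+1))]
y=s['tool_rot'][2];dy=(np.radians(68)-y)/N
for i in range(N):
    yy=y+i*dy;d=np.subtract(ps[i+1],ps[i]);X=np.array([np.cos(yy),np.sin(yy)]);Y=np.array([np.sin(yy),-np.cos(yy)])
    print(round(d@X/300,3),round(d@Y/300,3),round(-dy/(np.pi/2),4))
```

```text
{'clock': np.float64(1.525), 'qpos': array([-1.2587,  0.4496,  0.0554,  1.0971, -0.0247,  1.5982,  0.0996]), 'eef_pos': array([235.6398, 578.4349, 521.7097]), 'tool_rot': array([-3.1390e+00, -8.0000e-04,  2.8797e+00]), 'force': array([-0.4479, -0.2855, -1.0631])}
-0.127 -0.028 0.0599
-0.128 -0.024 0.0599
-0.128 -0.019 0.0599
-0.128 -0.015 0.0599
-0.128 -0.011 0.0599
-0.128 -0.007 0.0599
-0.128 -0.003 0.0599
-0.127 0.001 0.0599
-0.127 0.005 0.0599
-0.126 0.009 0.0599
-0.125 0.012 0.0599
-0.124 0.016 0.0599
-0.123 0.02 0.0599
-0.122 0.024 0.0599
-0.121 0.027 0.0599
-0.119 0.031 0.0599
-0.118 0.035 0.0599
-0.116 0.038 0.0599
```

{"name": "step_arm", "arguments": {"plan": [{"dx":-0.127,"dy":-0.028,"dz":0,"ax":0,"ay":0,"az":0.06,"gripper":1},{"dx":-0.128,"dy":-0.024,"dz":0,"ax":0,"ay":0,"az":0.06,"gripper":1},{"dx":-0.128,"dy":-0.019,"dz":0,"ax":0,"ay":0,"az":0.06,"gripper":1},{"dx":-0.128,"dy":-0.015,"dz":0,"ax":0,"ay":0,"az":0.06,"gripper":1},{"dx":-0.128,"dy":-0.011,"dz":0,"ax":0,"ay":0,"az":0.06,"gripper":1},{"dx":-0.128,"dy":-0.007,"dz":0,"ax":0,"ay":0,"az":0.06,"gripper":1},{"dx":-0.128,"dy":-0.003,"dz":0,"ax":0,"ay":0,"az":0.06,"gripper":1},{"dx":-0.127,"dy":0.001,"dz":0,"ax":0,"ay":0,"az":0.06,"gripper":1},{"dx":-0.127,"dy":0.005,"dz":0,"ax":0,"ay":0,"az":0.06,"gripper":1},{"dx":-0.126,"dy":0.009,"dz":0,"ax":0,"ay":0,"az":0.06,"gripper":1},{"dx":-0.125,"dy":0.012,"dz":0,"ax":0,"ay":0,"az":0.06,"gripper":1},{"dx":-0.124,"dy":0.016,"dz":0,"ax":0,"ay":0,"az":0.06,"gripper":1},{"dx":-0.123,"dy":0.02,"dz":0,"ax":0,"ay":0,"az":0.06,"gripper":1},{"dx":-0.122,"dy":0.024,"dz":0,"ax":0,"ay":0,"az":0.06,"gripper":1},{"dx":-0.121,"dy":0.027,"dz":0,"ax":0,"ay":0,"az":0.06,"gripper":1},{"dx":-0.119,"dy":0.031,"dz":0,"ax":0,"ay":0,"az":0.06,"gripper":1},{"dx":-0.118,"dy":0.035,"dz":0,"ax":0,"ay":0,"az":0.06,"gripper":1},{"dx":-0.116,"dy":0.038,"dz":0,"ax":0,"ay":0,"az":0.06,"gripper":1},{"dx":0,"dy":0,"dz":0,"ax":0,"ay":0,"az":0,"gripper":1},{"dx":0,"dy":0,"dz":0,"ax":0,"ay":0,"az":0,"gripper":1}]}}

```text
clock: 4.03
eef_pos: [583.0, 33.4, 521.7]
tool_rot: [-3.139, 0.0, 1.183]
force: [-0.1, 0.2, -0.1]
width: 85.4
gripper_force: 0.0
```

```bash
cat >> h.py <<'E'
def to(x,y,z,yawdeg):
    s=ctrl.read_state();M=R.from_euler('xyz',s['tool_rot'])
    d=M.inv().apply(np.array([x,y,z])-s['eef_pos'])/300
    T=R.from_euler('xyz',[np.pi,0,np.radians(yawdeg)])
    print('at',s['clock'],s['eef_pos'].round(1),s['tool_rot'].round(4),'force',s['force'].round(1),'w',s['width'],s['gripper_force'])
    print('d',d.round(3),'a',((M.inv()*T).as_rotvec()/(np.pi/2)).round(4))
E
python3 - <<'E'
from h import *
print(ctrl.read_state()['qpos'].round(2));to(583.5,33,340,68)
grab('wrist','w1')
E
```

```text
[-0.44  0.41  0.57  1.23 -0.22  1.56 -0.3 ]
at 4.025 [583.   33.4 521.7] [-3.1387e+00  4.0000e-04  1.1831e+00] force [-0.1  0.2 -0.1] w 85.37970809322152 0.0
d [-0.     0.004  0.606] a [-0.0019  0.0002 -0.0024]
```

View pics/w1.png

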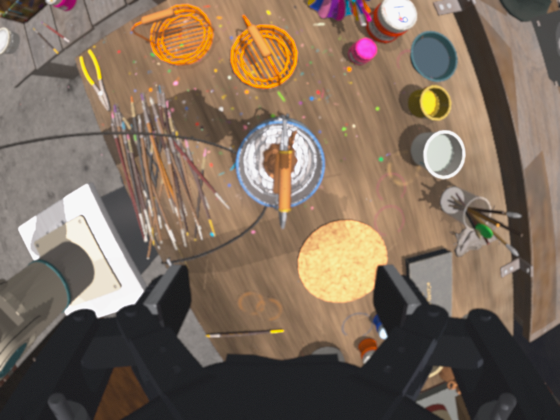

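The wrist view shows the bail grip at (285,185), aligned with tool x, and the mat at (343,262). I'll descend to above the grip.

{"name": "step_arm", "arguments": {"plan": [{"dx":0,"dy":0,"dz":0.15,"ax":0,"ay":0,"az":0,"gripper":1},{"dx":0,"dy":0,"dz":0.15,"ax":0,"ay":0,"az":0,"gripper":1},{"dx":0,"dy":0.004,"dz":0.15,"ax":0,"ay":0,"az":0,"gripper":1},{"dx":0,"dy":0,"dz":0.15,"ax":0,"ay":0,"az":0,"gripper":1},{"dx":0,"dy":0,"dz":0,"ax":0,"ay":0,"az":0,"gripper":1},{"dx":0,"dy":0,"dz":0,"ax":0,"ay":0,"az":0,"gripper":1}]}}

```text
clock: 4.82
eef_pos: [585.3, 32.3, 344.7]
tool_rot: [3.14, -0.001, 1.183]
force: [0.5, -0.1, 1.1]
width: 85.2
gripper_force: 0.0
```

```bash
cat >> h.py <<'E'
def wcloud(f):
    s=ctrl.read_state();im=grab('wrist',f);z=im['range_z'].astype(float)
    v,u=np.mgrid[:z.shape[0],:z.shape[1]];x=(u-im['cx'])/im['fx'];y=(v-im['cy'])/im['fy'];t=np.hypot(x,y)+1e-9
    k=np.tan(t)/t;P=np.stack([x*k*z,y*k*z,z],-1);z[t>1.45]=0
    T=im['T_tool_cam'];P=P@T[:3,:3].T+T[:3,3]
    W=R.from_euler('xyz',s['tool_rot']).apply(P.reshape(-1,3)).reshape(P.shape)+s['eef_pos'];W[z==0]=np.nan
    return W
def line(q):
    m=q.mean(0);d=np.linalg.svd((q-m)[:,:2],full_matrices=False)[2][0];t=(q-m)[:,:2]@d
    print(len(q),m.round(1),'ang',np.degrees(np.arctan2(d[1],d[0])).round(1)%180,'mid',(m[:2]+d*(t.min()+t.max())/2).round(1),t.min().round(),t.max().round())
E
python3 - <<'E'
from h import *
to(583.5,33,263,68)
p=wcloud('w2').reshape(-1,3);p=p[np.isfinite(p[:,0])]
r=np.hypot(p[:,0]-582,p[:,1]-34)
line(p[(r<45)&(p[:,2]>266)&(p[:,2]<285)])
line(p[(r<45)&(p[:,2]>212)&(p[:,2]<228)])
E
```

```text
at 4.825 [585.3  32.3 344.7] [ 3.1396e+00 -9.0000e-04  1.1827e+00] force [ 0.5 -0.1  1.1] w 85.24773616308315 0.0
d [-0.    -0.007  0.272] a [ 0.0013 -0.0006 -0.0026]
2536 [586.   35.4 272.7] ang 66.7 mid [585.8  35. ] -38.0 39.0
638 [576.4  39.2 220.4] ang 61.900000000000006 mid [575.4  37.4] -42.0 46.0
```

{"name": "step_arm", "arguments": {"plan": [{"dx":0.004,"dy":0,"dz":0.13,"ax":0,"ay":0,"az":0.012,"gripper":1},{"dx":0,"dy":0,"dz":0.1,"ax":0,"ay":0,"az":0,"gripper":1},{"dx":0,"dy":0,"dz":0.026,"ax":0,"ay":0,"az":0,"gripper":1},{"dx":0,"dy":0,"dz":0,"ax":0,"ay":0,"az":0,"gripper":1},{"dx":0,"dy":0,"dz":0,"ax":0,"ay":0,"az":0,"gripper":0.5},{"dx":0,"dy":0,"dz":0,"ax":0,"ay":0,"az":0,"gripper":0.3},{"dx":0,"dy":0,"dz":0,"ax":0,"ay":0,"az":0,"gripper":0.1},{"dx":0,"dy":0,"dz":0,"ax":0,"ay":0,"az":0,"gripper":0},{"dx":0,"dy":0,"dz":0,"ax":0,"ay":0,"az":0,"gripper":0},{"dx":0,"dy":0,"dz":0,"ax":0,"ay":0,"az":0,"gripper":0},{"dx":0,"dy":0,"dz":0,"ax":0,"ay":0,"az":0,"gripper":0}]}}

```text
clock: 6.25
eef_pos: [585.1, 32.7, 266.9]
tool_rot: [3.141, -0.0, 1.162]
force: [-0.4, -0.2, 4.2]
width: 13.2
gripper_force: 58.7
```

Run:
```python
from h import *
to(580,36,268,68)
```

```text
at 6.25 [585.1  32.7 266.9] [ 3.1410e+00 -3.0000e-04  1.1625e+00] force [-0.4 -0.2  4.2] w 13.158131254893215 58.677855134010315
d [ 0.003 -0.02  -0.004] a [ 0.0004 -0.0002 -0.0155]
```

{"name": "step_arm", "arguments": {"plan": [{"dx":0,"dy":0,"dz":-0.01,"ax":0,"ay":0,"az":0,"gripper":0},{"dx":0,"dy":0,"dz":-0.015,"ax":0,"ay":0,"az":0,"gripper":0},{"dx":0,"dy":0,"dz":-0.02,"ax":0,"ay":0,"az":0,"gripper":0},{"dx":0,"dy":0,"dz":-0.025,"ax":0,"ay":0,"az":0,"gripper":0},{"dx":0,"dy":0,"dz":-0.03,"ax":0,"ay":0,"az":0,"gripper":0},{"dx":0,"dy":0,"dz":-0.03,"ax":0,"ay":0,"az":0,"gripper":0},{"dx":0,"dy":0,"dz":-0.025,"ax":0,"ay":0,"az":0,"gripper":0},{"dx":0,"dy":0,"dz":-0.015,"ax":0,"ay":0,"az":0,"gripper":0},{"dx":0,"dy":0,"dz":0,"ax":0,"ay":0,"az":0,"gripper":0},{"dx":0,"dy":0,"dz":0,"ax":0,"ay":0,"az":0,"gripper":0},{"dx":0,"dy":0,"dz":0,"ax":0,"ay":0,"az":0,"gripper":0}]}}

```text
clock: 7.62
eef_pos: [584.6, 32.8, 317.1]
tool_rot: [-3.141, 0.0, 1.162]
force: [-0.6, 0.1, -6.7]
width: 13.0
gripper_force: 58.5
```

Run:
```python
from h import *
to(585.1+40,32.7-264.5,318,68)
im=grab('scene','s2');V=cloud(im);p=V.reshape(-1,3)
q=p[(np.hypot(p[:,0]-580,p[:,1]-36)<90)]
a=cv2.resize(im['color'][120:290,150:320,::-1],None,fx=3,fy=3,interpolation=cv2.INTER_CUBIC);cv2.imwrite('pics/s2c.png',a)
```

```text
at 7.625 [584.6  32.8 317.1] [-3.1409e+00  4.0000e-04  1.1624e+00] force [-0.6  0.1 -6.7] w 13.038258693968217 58.5228306055069
d [-0.756  0.474 -0.003] a [-0.0004  0.0003 -0.0155]
```

View pics/s2c.png

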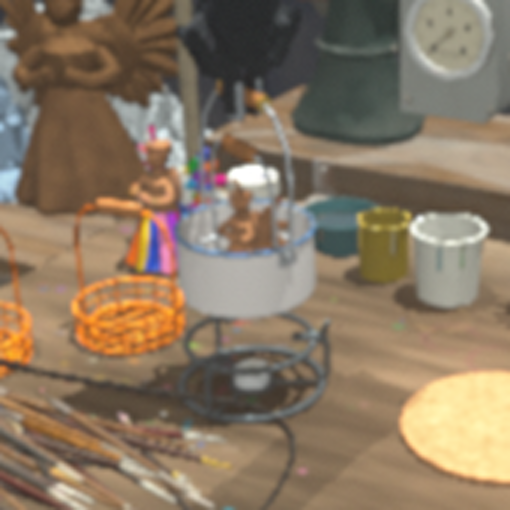

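The pot hangs level, clear of the warmer. I'll carry it to the mat.

{"name": "step_arm", "arguments": {"plan": [{"dx":-0.016,"dy":0.01,"dz":0,"ax":0,"ay":0,"az":0,"gripper":0},{"dx":-0.0315,"dy":0.02,"dz":0,"ax":0,"ay":0,"az":0,"gripper":0},{"dx":-0.047,"dy":0.0295,"dz":0,"ax":0,"ay":0,"az":0,"gripper":0},{"dx":-0.063,"dy":0.0395,"dz":0,"ax":0,"ay":0,"az":0,"gripper":0},{"dx":-0.063,"dy":0.0395,"dz":0,"ax":0,"ay":0,"az":0,"gripper":0},{"dx":-0.063,"dy":0.0395,"dz":0,"ax":0,"ay":0,"az":0,"gripper":0},{"dx":-0.063,"dy":0.0395,"dz":0,"ax":0,"ay":0,"az":0,"gripper":0},{"dx":-0.063,"dy":0.0395,"dz":0,"ax":0,"ay":0,"az":0,"gripper":0},{"dx":-0.063,"dy":0.0395,"dz":0,"ax":0,"ay":0,"az":0,"gripper":0},{"dx":-0.063,"dy":0.0395,"dz":0,"ax":0,"ay":0,"az":0,"gripper":0},{"dx":-0.063,"dy":0.0395,"dz":0,"ax":0,"ay":0,"az":0,"gripper":0},{"dx":-0.063,"dy":0.0395,"dz":0,"ax":0,"ay":0,"az":0,"gripper":0},{"dx":-0.047,"dy":0.0295,"dz":0,"ax":0,"ay":0,"az":0,"gripper":0},{"dx":-0.0315,"dy":0.02,"dz":0,"ax":0,"ay":0,"az":0,"gripper":0},{"dx":-0.016,"dy":0.01,"dz":0,"ax":0,"ay":0,"az":0,"gripper":0},{"dx":0,"dy":0,"dz":0,"ax":0,"ay":0,"az":0,"gripper":0},{"dx":0,"dy":0,"dz":0,"ax":0,"ay":0,"az":0,"gripper":0}]}}

```text
clock: 9.8
eef_pos: [625.6, -230.7, 317.4]
tool_rot: [-3.141, -0.001, 1.164]
force: [0.1, 1.3, -7.6]
width: 13.1
gripper_force: 58.5
```

Run:
```python
from h import *
to(624.6,-231.7,216,66.6)
W=cloud(grab('scene','s3'));p=W.reshape(-1,3);r=np.hypot(p[:,0]-619.5,p[:,1]+228.5)
# rim fit
q=p[(r>55)&(r<85)&(p[:,2]>170)&(p[:,2]<186)]
from scipy.optimize import least_squares
f=least_squares(lambda s:np.hypot(q[:,0]-s[0],q[:,1]-s[1])-67.5,[619,-228],loss='soft_l1');print('rim',len(q),f.x,np.percentile(q[:,2],[5,95]))
q=p[(r<85)&(p[:,2]>90)&(p[:,2]<130)];print('low',len(q),q[:,2].min())
```

```text
at 9.8 [ 625.6 -230.7  317.4] [-3.1410e+00 -1.0000e-03  1.1636e+00] force [ 0.1  1.3 -7.6] w 13.092566338546984 58.52148771286011
d [-0.005 -0.001  0.338] a [-0.0004 -0.0007  0.0008]
rim 412 [ 620.635469   -227.50477322] [171.03155016 185.50051862]
low 205 114.42153804618408
```

{"name": "step_arm", "arguments": {"plan": [{"dx":-0.004,"dy":0,"dz":0.02,"ax":0,"ay":0,"az":0,"gripper":0},{"dx":0,"dy":0,"dz":0.04,"ax":0,"ay":0,"az":0,"gripper":0},{"dx":0,"dy":0,"dz":0.05,"ax":0,"ay":0,"az":0,"gripper":0},{"dx":0,"dy":0,"dz":0.05,"ax":0,"ay":0,"az":0,"gripper":0},{"dx":0,"dy":0,"dz":0.05,"ax":0,"ay":0,"az":0,"gripper":0},{"dx":0,"dy":0,"dz":0.04,"ax":0,"ay":0,"az":0,"gripper":0},{"dx":0,"dy":0,"dz":0.03,"ax":0,"ay":0,"az":0,"gripper":0},{"dx":0,"dy":0,"dz":0.02,"ax":0,"ay":0,"az":0,"gripper":0},{"dx":0,"dy":0,"dz":0.015,"ax":0,"ay":0,"az":0,"gripper":0},{"dx":0,"dy":0,"dz":0.01,"ax":0,"ay":0,"az":0,"gripper":0},{"dx":0,"dy":0,"dz":0,"ax":0,"ay":0,"az":0,"gripper":0},{"dx":0,"dy":0,"dz":0,"ax":0,"ay":0,"az":0,"gripper":0}]}}

```text
clock: 11.35
eef_pos: [625.1, -233.1, 220.3]
tool_rot: [3.141, -0.0, 1.162]
force: [0.1, 0.3, -7.2]
width: 13.4
gripper_force: 58.5
```

{"name": "step_arm", "arguments": {"plan": [{"dx":0,"dy":0,"dz":0.006,"ax":0,"ay":0,"az":0,"gripper":0},{"dx":0,"dy":0,"dz":0.006,"ax":0,"ay":0,"az":0,"gripper":0},{"dx":0,"dy":0,"dz":0,"ax":0,"ay":0,"az":0,"gripper":0},{"dx":0,"dy":0,"dz":0,"ax":0,"ay":0,"az":0,"gripper":0}]}}

```text
clock: 11.85
eef_pos: [624.9, -233.0, 216.4]
tool_rot: [-3.142, -0.0, 1.162]
force: [-0.3, 0.1, -7.7]
width: 13.6
gripper_force: 58.5
```

{"name": "step_arm", "arguments": {"plan": [{"dx":0,"dy":0,"dz":0.005,"ax":0,"ay":0,"az":0,"gripper":0},{"dx":0,"dy":0,"dz":0.005,"ax":0,"ay":0,"az":0,"gripper":0},{"dx":0,"dy":0,"dz":0,"ax":0,"ay":0,"az":0,"gripper":0},{"dx":0,"dy":0,"dz":0,"ax":0,"ay":0,"az":0,"gripper":0}]}}

```text
clock: 12.35
eef_pos: [625.9, -233.6, 214.9]
tool_rot: [3.138, -0.0, 1.162]
force: [-0.1, -1.2, 6.0]
width: 13.1
gripper_force: 59.6
```

Seated on the mat. I'll open, wait, then fold the bail towards the robot (tool −y), where the desk is free.

{"name": "step_arm", "arguments": {"plan": [{"dx":0,"dy":0,"dz":-0.003,"ax":0,"ay":0,"az":0,"gripper":0},{"dx":0,"dy":0,"dz":0,"ax":0,"ay":0,"az":0,"gripper":0.3},{"dx":0,"dy":0,"dz":0,"ax":0,"ay":0,"az":0,"gripper":0.7},{"dx":0,"dy":0,"dz":0,"ax":0,"ay":0,"az":0,"gripper":0.9},{"dx":0,"dy":0,"dz":0,"ax":0,"ay":0,"az":0,"gripper":0.9},{"dx":0,"dy":0,"dz":0,"ax":0,"ay":0,"az":0,"gripper":0.9},{"dx":0,"dy":0,"dz":0,"ax":0,"ay":0,"az":0,"gripper":0.9}]}}

```text
clock: 13.22
eef_pos: [624.9, -233.0, 214.3]
tool_rot: [-3.142, 0.0, 1.162]
force: [0.3, -0.5, 1.0]
width: 76.9
gripper_force: 0.0
```

Run:
```python
from h import *
to(619.5,-228,215,66.6)
p=wcloud('w4').reshape(-1,3);p=p[np.isfinite(p[:,0])]
r=np.hypot(p[:,0]-620,p[:,1]+228)
print(len(p))
for a,b in((206,230),(160,178)):
    q=p[(r<50)&(p[:,2]>a)&(p[:,2]<b)]
    if len(q)>3:line(q)
im=grab('scene','s4');W=cloud(im);p=W.reshape(-1,3);r=np.hypot(p[:,0]-619.5,p[:,1]+228.5)
from scipy.optimize import least_squares
q=p[(r>55)&(r<85)&(p[:,2]>68)&(p[:,2]<84)]
f=least_squares(lambda s:np.hypot(q[:,0]-s[0],q[:,1]-s[1])-67.5,[619,-228],loss='soft_l1');print('rim',len(q),f.x)
cv2.imwrite('pics/s4c.png',cv2.resize(im['color'][120:320,220:420,::-1],None,fx=3,fy=3,interpolation=cv2.INTER_CUBIC))
```

```text
at 13.225 [ 624.9 -233.   214.3] [-3.1416  0.      1.1624] force [ 0.3 -0.5  1. ] w 76.94432417658518 0.0
d [ 0.008 -0.023 -0.002] a [-0.  0.  0.]
233406
8156 [ 626.4 -224.5  219.7] ang 157.3 mid [ 623.6 -223.3] -45.0 51.0
601 [ 619.3 -221.2  168.3] ang 59.5 mid [ 615.7 -227.2] -36.0 50.0
rim 387 [ 620.2581188  -230.94418954]
```

View pics/s4c.png

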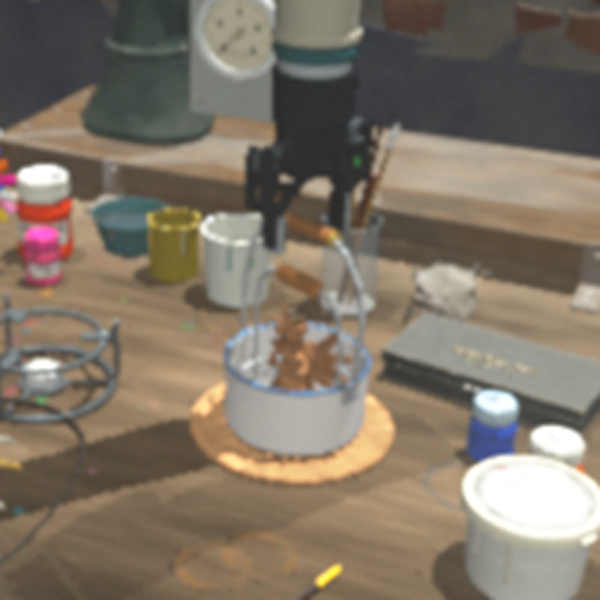

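The pot is upright on the mat centre and let go; the bail stands at (310,228) in the crop. Now I'll push the bail over.

{"name": "step_arm", "arguments": {"plan": [{"dx":0,"dy":-0.04,"dz":0,"ax":0,"ay":0,"az":0,"gripper":0.9},{"dx":0,"dy":-0.04,"dz":0,"ax":0,"ay":0,"az":0,"gripper":0.9},{"dx":0,"dy":-0.03,"dz":0,"ax":0,"ay":0,"az":0,"gripper":0.9},{"dx":0,"dy":-0.03,"dz":0,"ax":0,"ay":0,"az":0,"gripper":0.9},{"dx":0,"dy":-0.03,"dz":0,"ax":0,"ay":0,"az":0,"gripper":0.9},{"dx":0,"dy":-0.03,"dz":0,"ax":0,"ay":0,"az":0,"gripper":0.9},{"dx":0,"dy":-0.03,"dz":0,"ax":0,"ay":0,"az":0,"gripper":0.9},{"dx":0,"dy":-0.03,"dz":0,"ax":0,"ay":0,"az":0,"gripper":0.9},{"dx":0,"dy":-0.03,"dz":0,"ax":0,"ay":0,"az":0,"gripper":0.9},{"dx":0,"dy":-0.03,"dz":0,"ax":0,"ay":0,"az":0,"gripper":0.9},{"dx":0,"dy":-0.03,"dz":0,"ax":0,"ay":0,"az":0,"gripper":0.9},{"dx":0,"dy":-0.03,"dz":0,"ax":0,"ay":0,"az":0,"gripper":0.9},{"dx":0,"dy":0,"dz":0,"ax":0,"ay":0,"az":0,"gripper":0.9},{"dx":0,"dy":0,"dz":0,"ax":0,"ay":0,"az":0,"gripper":0.9}]}}

```text
clock: 15.08
eef_pos: [520.6, -187.9, 214.4]
tool_rot: [3.141, 0.0, 1.163]
force: [-0.2, 0.3, -0.3]
width: 76.9
gripper_force: 0.0
```

Run:
```python
from h import *
to(619.5,-228,240,60)
im=grab('scene','s5')
cv2.imwrite('pics/s5c.png',cv2.resize(im['color'][120:320,220:420,::-1],None,fx=3,fy=3,interpolation=cv2.INTER_CUBIC))
```

```text
at 15.075 [ 520.6 -187.9  214.4] [3.1409 0.     1.1625] force [-0.2  0.3 -0.3] w 76.89876973140389 0.0
d [ 0.008  0.356 -0.085] a [ 0.0004 -0.      0.0734]
```

View pics/s5c.png

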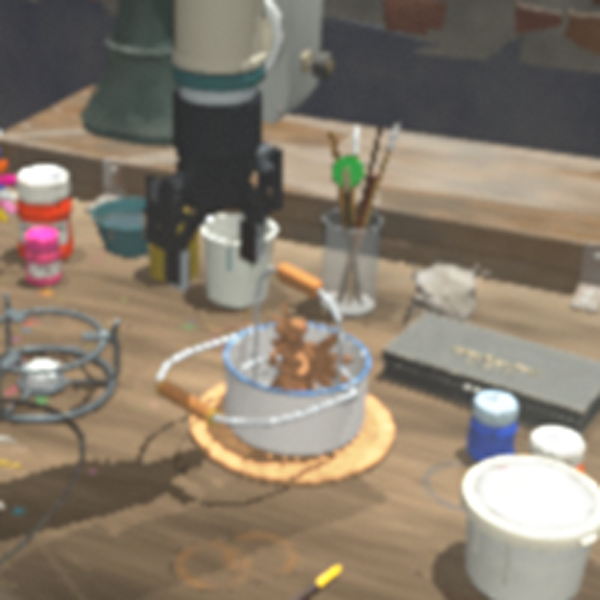

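The bail is down. The basket grip is exposed at (298,278) in the crop. I'll rise, go over it and look.

{"name": "step_arm", "arguments": {"plan": [{"dx":0,"dy":0,"dz":-0.1,"ax":0,"ay":0,"az":0,"gripper":1},{"dx":0,"dy":0.05,"dz":-0.03,"ax":0,"ay":0,"az":0.037,"gripper":1},{"dx":0,"dy":0.1,"dz":0,"ax":0,"ay":0,"az":0.037,"gripper":1},{"dx":0,"dy":0.1,"dz":0,"ax":0,"ay":0,"az":0,"gripper":1},{"dx":0,"dy":0.08,"dz":0,"ax":0,"ay":0,"az":0,"gripper":1},{"dx":0,"dy":0.026,"dz":0,"ax":0,"ay":0,"az":0,"gripper":1},{"dx":0,"dy":0,"dz":0,"ax":0,"ay":0,"az":0,"gripper":1},{"dx":0,"dy":0,"dz":0,"ax":0,"ay":0,"az":0,"gripper":1}]}}

```text
clock: 16.12
eef_pos: [613.6, -237.7, 253.2]
tool_rot: [-3.141, -0.0, 1.046]
force: [-0.7, 0.1, 0.6]
width: 85.6
gripper_force: 0.0
```

Run:
```python
from h import *
to(619.5,-228,167,60)
p=wcloud('w6').reshape(-1,3);p=p[np.isfinite(p[:,0])]
ps=cloud(dict(np.load('pics/s5.npz'))).reshape(-1,3)
for c in(p,ps):
    r=np.hypot(c[:,0]-618,c[:,1]+228);line(c[(r<34)&(c[:,2]>160)&(c[:,2]<178)])
    line(c[(r<70)&(c[:,2]>140)&(c[:,2]<178)])
    print(c[(r<30)&(c[:,2]<145),2].max())
```

```text
at 16.125 [ 613.6 -237.7  253.2] [-3.1406e+00 -2.0000e-04  1.0461e+00] force [-0.7  0.1  0.6] w 85.57880538380208 0.0
d [0.038 0.001 0.287] a [-0.0007 -0.0001 -0.0007]
1772 [ 620.7 -227.5  170.1] ang 62.2 mid [ 619.9 -229. ] -32.0 36.0
2115 [ 622.  -225.2  167.9] ang 62.3 mid [ 620.1 -228.7] -53.0 61.0
118.00442596637546
89 [ 615.5 -230.9  167.6] ang 63.900000000000006 mid [ 616.9 -228. ] -34.0 27.0
128 [ 614.7 -233.5  163.8] ang 63.900000000000006 mid [ 616.8 -229.3] -61.0 52.0
119.73387792138044
```

View pics/w6.png

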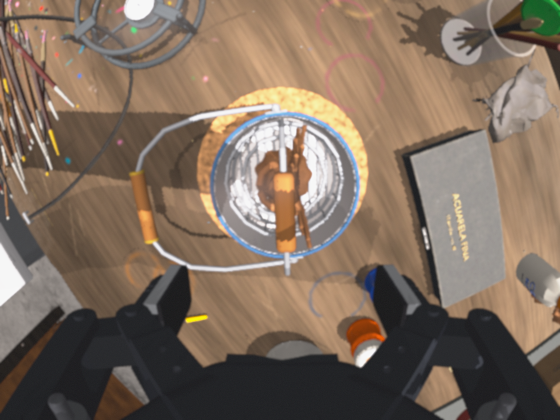

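The wrist view shows the grip at (285,212), the bail down at left and the angel below. I'll align, descend and grip.

{"name": "step_arm", "arguments": {"plan": [{"dx":0.036,"dy":0.002,"dz":0,"ax":0,"ay":0,"az":-0.026,"gripper":1},{"dx":0,"dy":0,"dz":0.1,"ax":0,"ay":0,"az":0,"gripper":1},{"dx":0,"dy":0,"dz":0.1,"ax":0,"ay":0,"az":0,"gripper":1},{"dx":0,"dy":0,"dz":0.06,"ax":0,"ay":0,"az":0,"gripper":1},{"dx":0,"dy":0,"dz":0.025,"ax":0,"ay":0,"az":0,"gripper":1},{"dx":0,"dy":0,"dz":0,"ax":0,"ay":0,"az":0,"gripper":1},{"dx":0,"dy":0,"dz":0,"ax":0,"ay":0,"az":0,"gripper":1}]}}

```text
clock: 17.05
eef_pos: [620.9, -229.5, 168.9]
tool_rot: [3.14, -0.0, 1.087]
force: [-0.2, 0.3, 0.9]
width: 85.9
gripper_force: 0.0
```

Run:
```python
from h import *
to(619.5,-228.5,167,62.3)
```

```text
at 17.05 [ 620.9 -229.5  168.9] [ 3.1397e+00 -2.0000e-04  1.0872e+00] force [-0.2  0.3  0.9] w 85.86464485865977 0.0
d [ 0.001 -0.006  0.006] a [ 0.0012 -0.0001 -0.0001]
```

{"name": "step_arm", "arguments": {"plan": [{"dx":0,"dy":-0.004,"dz":0.003,"ax":0,"ay":0,"az":0,"gripper":0.5},{"dx":0,"dy":0,"dz":0,"ax":0,"ay":0,"az":0,"gripper":0.3},{"dx":0,"dy":0,"dz":0,"ax":0,"ay":0,"az":0,"gripper":0.2},{"dx":0,"dy":0,"dz":0,"ax":0,"ay":0,"az":0,"gripper":0.1},{"dx":0,"dy":0,"dz":0,"ax":0,"ay":0,"az":0,"gripper":0},{"dx":0,"dy":0,"dz":0,"ax":0,"ay":0,"az":0,"gripper":0},{"dx":0,"dy":0,"dz":0,"ax":0,"ay":0,"az":0,"gripper":0},{"dx":0,"dy":0,"dz":0,"ax":0,"ay":0,"az":0,"gripper":0}]}}

```text
clock: 18.05
eef_pos: [619.4, -228.7, 167.0]
tool_rot: [3.141, -0.0, 1.087]
force: [1.4, 0.1, 1.2]
width: 12.6
gripper_force: 59.5
```

{"name": "step_arm", "arguments": {"plan": [{"dx":0,"dy":0,"dz":-0.007,"ax":0,"ay":0,"az":0,"gripper":0},{"dx":0,"dy":0,"dz":-0.012,"ax":0,"ay":0,"az":0,"gripper":0},{"dx":0,"dy":0,"dz":-0.015,"ax":0,"ay":0,"az":0,"gripper":0},{"dx":0,"dy":0,"dz":-0.015,"ax":0,"ay":0,"az":0,"gripper":0},{"dx":0,"dy":0,"dz":0,"ax":0,"ay":0,"az":0,"gripper":0}]}}

```text
clock: 18.68
eef_pos: [619.4, -228.6, 182.2]
tool_rot: [3.141, -0.0, 1.087]
force: [-0.5, 0.0, -2.4]
width: 12.7
gripper_force: 59.1
```

Run:
```python
from h import *
to(619.5,-228.5,295,62.3)
im=grab('scene','s7')
cv2.imwrite('pics/s7c.png',cv2.resize(im['color'][150:300,250:400,::-1],None,fx=4,fy=4,interpolation=cv2.INTER_CUBIC))
```

```text
at 18.675 [ 619.4 -228.6  182.2] [ 3.1407e+00 -1.0000e-04  1.0871e+00] force [-0.5  0.  -2.4] w 12.7366972496193 59.06765699386597
d [ 0.001  0.    -0.376] a [ 0.0005 -0.0001 -0.0002]
```

View pics/s7c.png

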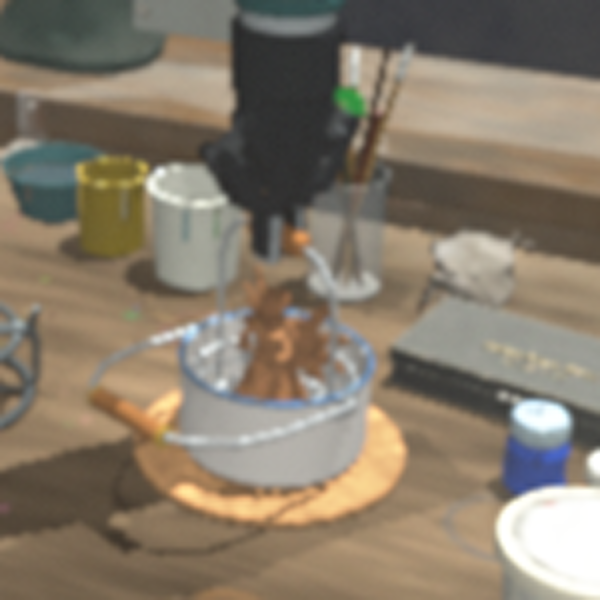

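The weight on the tool is right (2.4 N) and the angel is upright. I'll continue the lift.

{"name": "step_arm", "arguments": {"plan": [{"dx":0,"dy":0,"dz":-0.015,"ax":0,"ay":0,"az":0,"gripper":0},{"dx":0,"dy":0,"dz":-0.025,"ax":0,"ay":0,"az":0,"gripper":0},{"dx":0,"dy":0,"dz":-0.03,"ax":0,"ay":0,"az":0,"gripper":0},{"dx":0,"dy":0,"dz":-0.03,"ax":0,"ay":0,"az":0,"gripper":0},{"dx":0,"dy":0,"dz":-0.03,"ax":0,"ay":0,"az":0,"gripper":0},{"dx":0,"dy":0,"dz":-0.03,"ax":0,"ay":0,"az":0,"gripper":0},{"dx":0,"dy":0,"dz":-0.03,"ax":0,"ay":0,"az":0,"gripper":0},{"dx":0,"dy":0,"dz":-0.03,"ax":0,"ay":0,"az":0,"gripper":0},{"dx":0,"dy":0,"dz":-0.03,"ax":0,"ay":0,"az":0,"gripper":0},{"dx":0,"dy":0,"dz":-0.03,"ax":0,"ay":0,"az":0,"gripper":0},{"dx":0,"dy":0,"dz":-0.03,"ax":0,"ay":0,"az":0,"gripper":0},{"dx":0,"dy":0,"dz":-0.03,"ax":0,"ay":0,"az":0,"gripper":0},{"dx":0,"dy":0,"dz":-0.025,"ax":0,"ay":0,"az":0,"gripper":0},{"dx":0,"dy":0,"dz":-0.015,"ax":0,"ay":0,"az":0,"gripper":0},{"dx":0,"dy":0,"dz":0,"ax":0,"ay":0,"az":0,"gripper":0},{"dx":0,"dy":0,"dz":0,"ax":0,"ay":0,"az":0,"gripper":0},{"dx":0,"dy":0,"dz":0,"ax":0,"ay":0,"az":0,"gripper":0}]}}

```text
clock: 20.85
eef_pos: [619.0, -228.4, 295.2]
tool_rot: [-3.141, 0.0, 1.087]
force: [-0.2, 1.1, -2.3]
width: 12.8
gripper_force: 59.1
```

Run:
```python
from h import *
to(619.5,-228.5,295,62.3)
im=grab('scene','s8');p=cloud(im).reshape(-1,3);r=np.hypot(p[:,0]-619.5,p[:,1]+228.5)
n,e=np.histogram(p[r<75,2],np.arange(0,310,10));print(dict(zip(e.astype(int).tolist(),n.tolist())))
cv2.imwrite('pics/s8c.png',cv2.resize(im['color'][120:300,240:420,::-1],None,fx=3,fy=3,interpolation=cv2.INTER_CUBIC))
```

```text
at 20.85 [ 619.  -228.4  295.2] [-3.1409e+00  1.0000e-04  1.0871e+00] force [-0.2  1.1 -2.3] w 12.794506397057535 59.0762722492218
d [0.001 0.002 0.001] a [-0.0005  0.0001 -0.0002]
{0: 137, 10: 198, 20: 209, 30: 238, 40: 236, 50: 249, 60: 231, 70: 268, 80: 152, 90: 0, 100: 0, 110: 0, 120: 0, 130: 0, 140: 187, 150: 148, 160: 157, 170: 178, 180: 103, 190: 69, 200: 87, 210: 116, 220: 92, 230: 62, 240: 56, 250: 7, 260: 16, 270: 26, 280: 53, 290: 77}
```

View pics/s8c.png

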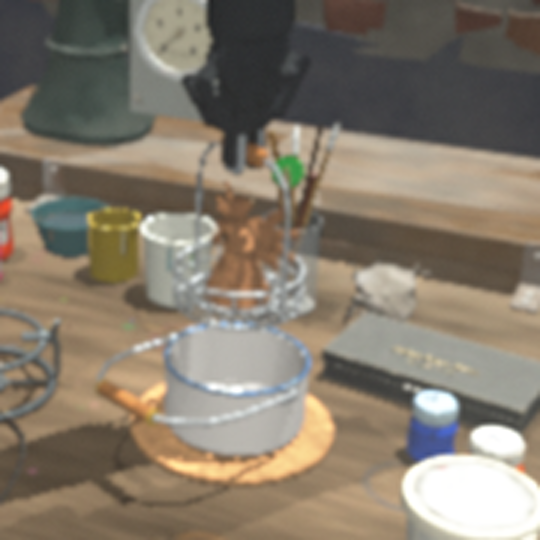

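The basket hangs level, its floor at about 140 mm, over the pot. The angel is upright in it, the pot is on the mat and the bail is folded. I'll hand it in.

```bash
python3 -c "
from cell import ctrl
print(ctrl.finish_job())"
```

```text
the job is handed in; nothing more can be done
None
```

I handed the job in at about 21 s of the 69 s allowed, but the hand-in call returned no verdict. At the last look, the pot stood upright on the mat with its bail folded down. The basket, with the angel upright in it, hung still and level over the pot, its floor about 60 mm above the rim.

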